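# Snap the feeder tub's clip lid shut

### The arm

A 6-joint arm with a two-finger parallel gripper is mounted at the origin on the work surface. World frame = base frame: x ahead of the robot, y to its left, z up, the work surface at z = 0. Lengths are in m, angles in degrees, forces in N, time in s.
With the tool pointing down it reaches from about 0.375 to 0.9 m from the base axis. Payload 3.1 kg.
Tool frame: the origin (TCP) lies on the centre line of the jaws, within the pads' length; the fingertips stand 25 mm ahead of it and the grasp point (between the pads) lies 6 mm ahead of it; z points along the fingers, y is the line along which they close (so a half turn about z gives the same grasp; the last joint's range is limited). The gripper opens to 87 mm and grips with 3 to 60 N. Pads are 19 mm wide; open, the fingers measure 117 mm over their backs; the gripper's body (75 mm by 190 mm) begins 51 mm behind the grasp point.
Start: joints at [54.918, 30.224, 82.088, -0, 67.689, -10.227], TCP at [0.263, 0.567, 0.248] pointing down, gripper open.
Joint ranges: [-176.69, 176.69], [-43.24, 126.21], [12.49, 139.97], [-82, 262], [0, 151.66], [-163.58, 163.58]. Speed limits (degrees/s): [159.86, 159.86, 180, 180, 180, 180].

### API

Orientations are given as a 3x3 rotation matrix whose columns are the frame's x, y, z axes.
In Python, from rig import * gives the robot as it stands.
- The arm moves only by the tool step_arm, never from a script. Its argument "steps" is a list of rows, each a list of 7 numbers: the shift along the tool's x, y, z normalised to -1 to 1, where 1 is 0.3 m, then the turn, a rotation vector about the tool's x, y, z normalised to -1 to 1, where 1 is 45 degrees, then the gripper's target within -1 to 1 (shut at 1, half-way at 0, fully open at -1). A call has 1 to 8 rows; each row is the pose to reach, as a shift and turn from the pose commanded when the call began, along the tool's axes at that moment; what a row does not reach only later rows make up. A row lasts 1/12 s, in which the tool goes at most 41.7 mm and 7.16 degrees, less where a joint would pass 70% of its speed; a pose out of reach is approached as far as the arm can. A call with a number of a shift or a turn outside -1 to 1 is refused whole. A call with a gripper value outside its range is refused whole. The fingers move at their own pace and stop on an object; the grip force is fixed at half the most. Time passes only in rows, so rows that repeat a pose let the fingers close. It gives the time, the measured TCP pose, the force, the opening and the grip force at its end, in the units of the state.
- read_state(): the state, without advancing time (a new reading comes with each control period).
- capture(name): name is "side" or "top"; returns a dict with "image" (400x640x3 uint8, red, green, blue), "vertical_fov" (degrees; the focal length in pixels is half the picture's height over the tangent of half this angle, whatever the lens; pixels are square), "cx", "cy" (the principal point, pixels), "world_from_camera" (4x4, takes a point from camera to world coordinates). Camera axes: x right, y down, z forward; pixel columns grow to the right and rows downward; lengths in m; the calibration is good to about 2 mm. A picture is of the moment at which its call begins. There is no depth.
- hand_in(): hands the job in; it is judged then, once.
The state is a dict: "time_s": time; "joint_positions": joint angles; "qvel": joint speeds; "tau": joint torques, N m; "position": TCP position; "tcp_rot": TCP orientation; "force": force on the tool from outside, world axes, zero at the start; "moment": the same for the moment, N m; "opening": opening from 0.0 (shut) to 1.0 (fully open); "grasp_force": force on a finger pad.
Only numpy, scipy, OpenCV 4.12 (cv2) and the standard library are available. Lean on these libraries where they do the work, as an engineer would, in place of code of your own. Each camera call takes 0.05 s, during which the arm holds its last target. There are 200 camera calls.

### The job

Fold down the four hinged clips around the lid of the feeder tub and press each one in until it snaps home, hanging flat. Do the two wide clips on the long sides first, and only then the two narrow ones on the ends. Feel your way and press gently so that no clip cracks, and leave the other things on the counter where they are.

Things in the scene. Friction and masses are not known exactly. Their poses are not given: they have to be found in the camera images.
- tub: White feeder tub with flat grey lid, held fast in a low wooden caddy tier 148 x 198 mm, 26 mm high. Origin: centre of the underside, on the counter; x across the long sides, y along them, z up. Tub 102 (x) x 152 (y) mm; lid 130 x 180 mm. A clip at the middle of each side: near (-x), far (+x), left (+y), right (-y). More than 40 N on tub, lid or clip counts as cracking it.
- tub_mouth (a point): Centre of the tub's mouth, 92 mm above the tub's origin, same axes. The lid (top 109 mm above the counter) rests over it with play: lid and clips together sit anywhere up to 9 mm off centre in x and in y at the start, which no listed pose shows. Pressing does not shift the lid.
- clip_near (a joint): Hinge (rad) of the clip on the near long side: white flap 58 mm wide, 36 mm long from hinge axis to free end, 4 mm thick. Level hinge axis nominally 67 mm from the tub's centre line, 100 mm up. 0 = sticking straight out, level; negative = raised; 1.57 = closed, hanging straight down. Stays where put, up to about 1.28.
- clip_far (a joint): Hinge (rad) of the clip on the far long side: white flap 58 mm wide, 36 mm long from hinge axis to free end, 4 mm thick. Level hinge axis nominally 67 mm from the tub's centre line, 100 mm up. 0 = sticking straight out, level; negative = raised; 1.57 = closed, hanging straight down. From about 1.29 a snap resists.
- clip_left (a joint): Hinge (rad) of the clip on the left end: white flap 44 mm wide, 36 mm long from hinge axis to free end, 4 mm thick. Level hinge axis nominally 92 mm from the tub's centre line, 100 mm up. 0 = sticking straight out, level; negative = raised; 1.57 = closed, hanging straight down. All clips: let go between 1.31 and 1.5 they spring back out.
- clip_right (a joint): Hinge (rad) of the clip on the right end: white flap 44 mm wide, 36 mm long from hinge axis to free end, 4 mm thick. Level hinge axis nominally 92 mm from the tub's centre line, 100 mm up. Values as the others. All clips: pressing the free end in takes 4 to 10 N, each its own; past 1.52 they snap to 1.57 by themselves, onto a firm stop.
- cup: blue plastic feeding cup, 72 mm across, 60 mm high, a bystander; origin at the centre of its underside
- hide: solid round cork hide, 104 mm across, 60 mm high, a bystander; origin at the centre of its underside
- slate: slate basking tile 100 x 100 x 12 mm, lying flat, a bystander; origin at the centre of its underside
- tong: steel feeding tong, 190 mm long (x), 35 mm wide, 12 mm high, lying flat, a bystander; origin at the centre of its underside
- canister: closed glass canister, 80 mm across, 100 mm high, a bystander; origin at the centre of its underside
- vitamins: small white jar, 44 mm across, 60 mm high, a bystander; origin at the centre of its underside

How it is judged:
By the outcome, as a careful person would: the job done as asked, in the order asked, and still so for the second after the job is handed in, with the robot touching nothing.
It also fails if it takes over 58 s, if anything falls off the work surface, if the arm or the gripper's body presses on something with over 40 N, if the wrist force passes 120 N, or if a joint passes its speed limit or range.

## Working session

There is one attempt and no reset: what is moved stays moved. The work goes in short steps, Python scripts to look and compute and a tool call to move; the robot and the scene stay as the last step left them, time stands still between calls to the robot, and variables do not carry over. Pictures are saved under pics/ and viewed, at most 10 in all, crops included, and the job is handed in when it is done.

Besides the shell and the picture viewer there is one more tool, called after "Call:" as name([rows], argument=value, ...), one row to a line, values as JSON. step_arm: Moves the arm, as the interface text tells. Scaled input: -1 to 1 covers 0.3 m each way for a shift and 45 degrees each way for a turn. Its arguments: {"type":"object","properties":{"steps":{"type":"array"}},"required":["steps"]}

```bash
mkdir -p pics; ls; python3 - <<'E'
from rig import *
import cv2,numpy as np,pickle
d={}
for n in("top","side"):
    c=capture(n);d[n]=c;cv2.imwrite(f"pics/{n}0.png",c["image"][:,:,::-1])
    print(n,c["vertical_fov"],c["cx"],c["cy"],np.round(c["world_from_camera"],3).tolist())
pickle.dump(d,open("c0.pkl","wb"))
s=read_state();print(s["time_s"],s["position"],np.round(s["tcp_rot"],3).tolist(),s["opening"])
E
```

```text
pics
top 44.4448897598061 317.0271213724067 197.90252642014025 [[0.023, -0.998, 0.059, 0.483], [-0.999, -0.021, 0.029, 0.012], [-0.028, -0.06, -0.998, 1.324], [0.0, 0.0, 0.0, 1.0]]
side 52.651748521693804 320.7235434081243 204.46152406443392 [[0.969, -0.133, 0.209, 0.386], [-0.247, -0.473, 0.845, -0.693], [-0.013, -0.871, -0.492, 0.5], [0.0, 0.0, 0.0, 1.0]]
0.1 [0.262297   0.56659852 0.2466597 ] [[-0.907, 0.42, -0.001], [0.42, 0.907, -0.002], [0.0, -0.002, -1.0]] 1.001449892187041
```

View pics/top0.png

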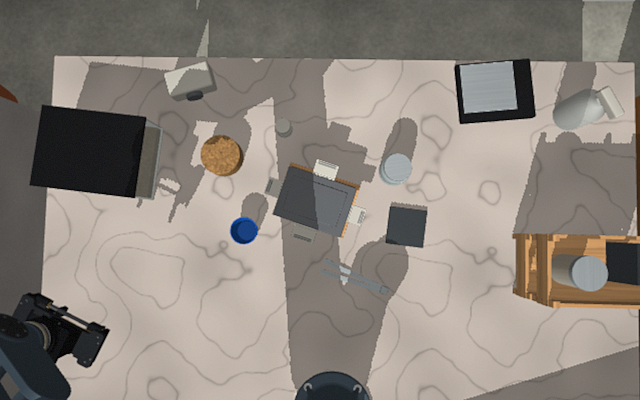

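View pics/side0.png

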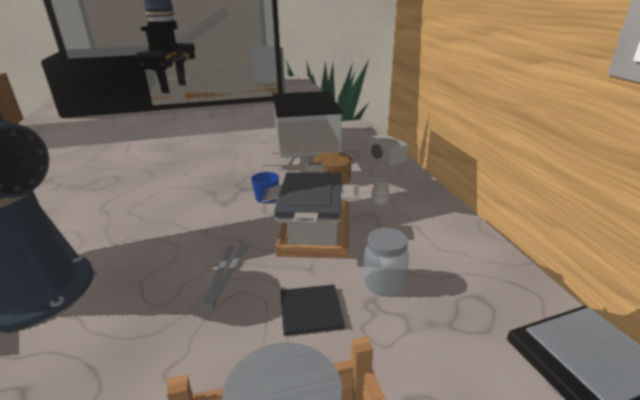

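The top view shows the tub at about (317,200) px, turned roughly 15-20°, with the cup at (244,230), hide (222,155), canister (396,168), slate (407,225), tong (355,277) and vitamins (283,127) around it. I'll enlarge the crop.

```bash
python3 - <<'E'
import cv2,pickle
d=pickle.load(open("c0.pkl","rb"))
a=d["top"]["image"][145:255,250:385,::-1];b=d["side"]["image"][150:270,240:385,::-1]
a=cv2.convertScaleAbs(a,alpha=1.2,beta=15)
cv2.imwrite("pics/topcrop.png",cv2.resize(a,None,fx=5.4,fy=5.4,interpolation=cv2.INTER_CUBIC))
cv2.imwrite("pics/sidecrop.png",cv2.resize(b,None,fx=5,fy=5,interpolation=cv2.INTER_CUBIC))
E
```

```text
(no output)
```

View pics/topcrop.png

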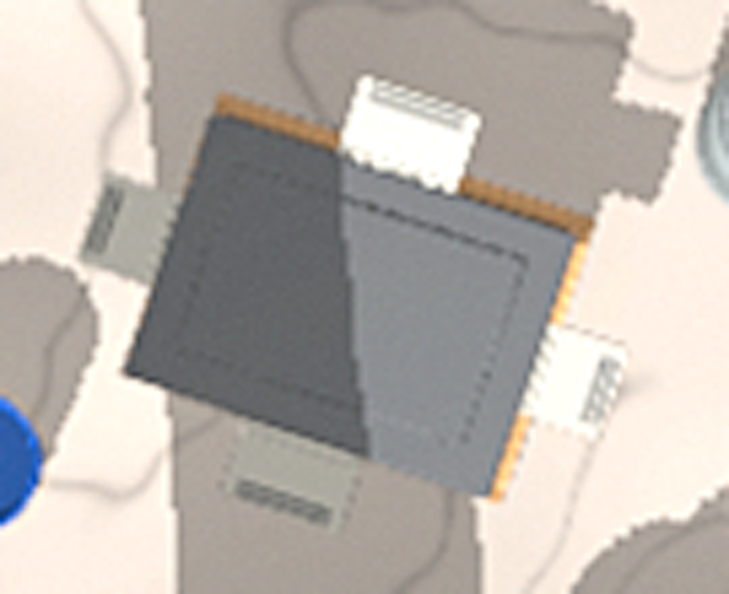

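View pics/sidecrop.png

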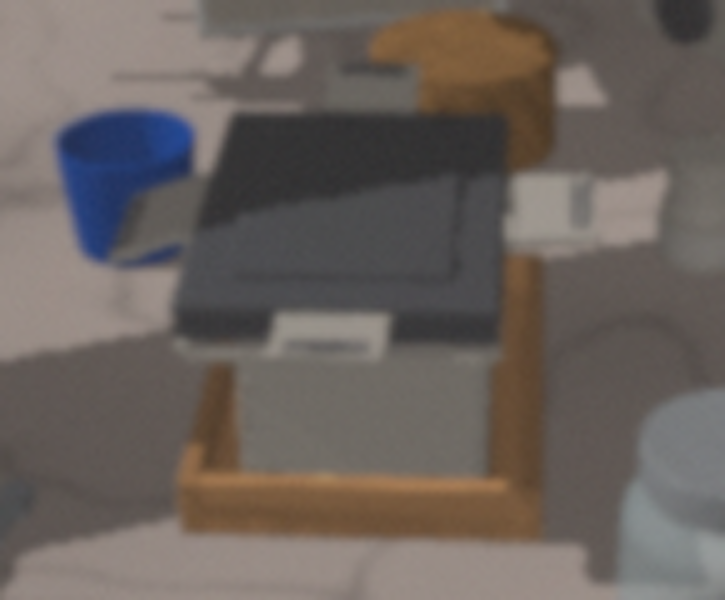

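The crop shows the lid corners at about (212,112), (583,240), (490,497), (127,372) px, with all four clips sticking roughly level from the sides. The near and left clips are in shadow.

```bash
cat > h.py <<'E'
import numpy as np,pickle
def ray(c,px,z):
    f=200/np.tan(np.radians(c["vertical_fov"]/2));T=c["world_from_camera"]
    r=T[:3,:3]@np.array([(px[0]-c["cx"])/f,(px[1]-c["cy"])/f,1.]);o=T[:3,3]
    return (o+r*(z-o[2])/r[2])[:2]
E
python3 - <<'E'
from h import *
d=pickle.load(open("c0.pkl","rb"));c=d["top"]
P=lambda p,z:ray(c,(250+(p[0]+.5)/5.4-.5,145+(p[1]+.5)/5.4-.5),z)
k=[P(p,.109) for p in((212,112),(583,240),(490,497),(127,372))]
fl,fr,nr,nl=k
print(np.round(k,4).tolist(),"ctr",np.mean(k,0))
e=[fl-fr,nl-nr,];print([np.linalg.norm(v) for v in(fl-fr,nl-nr,fl-nl,fr-nr)])
Y=(fl-fr)+(nl-nr);X=(fl-nl)+(fr-nr)
print("yaw from y",np.degrees(np.arctan2(-Y[0],Y[1])),"from x",np.degrees(np.arctan2(X[1],X[0])))
ctr=np.mean(k,0);th=(np.arctan2(-Y[0],Y[1])+np.arctan2(X[1],X[0]))/2
R=np.array([[np.cos(th),-np.sin(th)],[np.sin(th),np.cos(th)]])
for n,pp in dict(far=((365,75),(480,118)),right=((628,345),(597,438)),left=((108,172),(80,260)),near=((222,485),(340,528))).items():
    for z in(.1,.12): print(n,z,[np.round(R.T@(P(p,z)-ctr),4).tolist() for p in pp])
S=lambda p,z:ray(d["side"],(240+p[0]/5,150+p[1]/5),z)
for n,pp in dict(right=((275,350),(385,357)),left=((330,66),(415,66)),near=((120,192),(110,262)),far=((595,175),(592,245))).items():
    for z in(.1,.12): print("side",n,z,[np.round(R.T@(S(p,z)-ctr),4).tolist() for p in pp])
print("side lid",[np.round(R.T@(S(p,.109)-ctr),4).tolist() for p in((235,113),(507,118),(500,313),(178,310))])
for n,p,z in(("cup",(244,230),.06),("hide",(222,155),.06),("can",(396,168),.1),("slate",(407,225),.012),("tong",(340,268),.0),("vit",(283,127),.06)):
    w=ray(c,p,z);print(n,np.round(w,3),"in lid frame",np.round(R.T@(w-ctr),3))
E
```

```text
[[0.635, 0.1198], [0.5792, -0.0527], [0.4603, -0.0124], [0.5138, 0.1559]] ctr [0.54708263 0.05263592]
[np.float64(0.18135796348089098), np.float64(0.1765420457631795), np.float64(0.12648564183504202), np.float64(0.12551639050848684)]
yaw from y -17.78185847725014 from x -17.642262079332372
far 0.1 [[0.1036, 0.0299], [0.1019, -0.0273]]
far 0.12 [[0.1011, 0.0285], [0.0994, -0.0278]]
right 0.1 [[0.0241, -0.1261], [-0.0212, -0.1264]]
right 0.12 [[0.0229, -0.125], [-0.0216, -0.1253]]
left 0.1 [[0.0219, 0.1286], [-0.0212, 0.1273]]
left 0.12 [[0.0207, 0.1255], [-0.0216, 0.1243]]
near 0.1 [[-0.0982, 0.0303], [-0.0991, -0.0278]]
near 0.12 [[-0.0974, 0.0288], [-0.0982, -0.0283]]
side right 0.1 [[-0.0183, -0.1138], [0.0235, -0.1173]]
side right 0.12 [[-0.0137, -0.1461], [0.026, -0.1494]]
side left 0.1 [[-0.0217, 0.1523], [0.0201, 0.1535]]
side left 0.12 [[-0.017, 0.1067], [0.0228, 0.1078]]
side near 0.1 [[-0.1008, 0.014], [-0.0935, -0.0482]]
side near 0.12 [[-0.0921, -0.0247], [-0.0852, -0.0838]]
side far 0.1 [[0.1055, 0.0371], [0.1028, -0.027]]
side far 0.12 [[0.1039, -0.0027], [0.1014, -0.0636]]
side lid [[-0.0583, 0.0771], [0.0663, 0.0755], [0.0662, -0.0985], [-0.0567, -0.1007]]
cup [0.471 0.236] in lid frame [-0.129  0.151]
hide [0.665 0.3  ] in lid frame [0.037 0.272]
can [ 0.635 -0.148] in lid frame [ 0.145 -0.165]
slate [ 0.494 -0.191] in lid frame [ 0.023 -0.248]
tong [ 0.374 -0.015] in lid frame [-0.144 -0.117]
vit [0.742 0.142] in lid frame [0.158 0.145]
```

Call:
step_arm([
  [-0.8,-0.75,0.1,0,0,-0.158,1],
  [-0.8,-0.75,0.1,0,0,-0.158,1],
  [-0.8,-0.75,0.1,0,0,-0.158,1],
  [-0.8,-0.75,0.1,0,0,-0.158,1],
  [-0.8,-0.75,0.1,0,0,-0.158,1],
  [-0.8,-0.75,0.1,0,0,-0.158,1],
  [-0.8,-0.75,0.1,0,0,-0.158,1],
  [-0.8,-0.75,0.1,0,0,-0.158,1],
])

```text
time_s: 0.77
position: [0.3859, 0.2599, 0.2172]
tcp_rot: [[-0.952, 0.305, -0.0], [0.305, 0.952, -0.0], [0.0, -0.001, -1.0]]
force: [-0.6, -0.4, 0.7]
opening: 0.48
grasp_force: 0.0
```

```bash
cat >> h.py <<'E'
C=np.array([.547,.0525]);th=np.radians(-17.7)
L=np.array([[np.cos(th),-np.sin(th)],[np.sin(th),np.cos(th)]])
def go(lx,ly,ztip):
    "prints normalised tool shift to put the tip at lid-frame (lx,ly), height ztip"
    from rig import read_state
    from scipy.spatial.transform import Rotation as Ro
    s=read_state();R=np.array(s["tcp_rot"]);p=np.array(s["position"])
    Rt=np.array([[-L[0,0],L[0,1],0],[-L[1,0],L[1,1],0],[0,0,-1]])
    t=np.array([*(C+L@[lx,ly]),ztip+.025])
    print("t",s["time_s"],"lid",np.round((L.T@(p[:2]-C))*1e3,1),"tip",round((p[2]-.025)*1e3,1),"F",np.round(L.T@np.array(s["force"])[:2],1),np.round(s["force"][2],1),"op",round(s["opening"],2))
    print("shift",np.round(R.T@(t-p)/.3,3),"turn",np.round(Ro.from_matrix(R.T@Rt).as_rotvec(degrees=True)/45,3))
E
python3 -c "from h import *;go(-.09,0,.15)"
```

```text
t 0.7667 lid [-216.5  148.7] tip 192.2 F [-0.4 -0.5] 0.7 op 0.48
shift [-0.422 -0.495  0.141] turn [-0.001 -0.    -0.001]
```

Call:
step_arm([
  [-0.422,-0.495,0.14,0,0,0,1],
  [-0.422,-0.495,0.14,0,0,0,1],
  [-0.422,-0.495,0.14,0,0,0,1],
  [-0.422,-0.495,0.14,0,0,0,1],
  [-0.422,-0.495,0.14,0,0,0,1],
  [-0.422,-0.495,0.14,0,0,0,1],
  [-0.422,-0.495,0.14,0,0,0,1],
])

```text
time_s: 1.35
position: [0.4615, 0.0805, 0.1749]
tcp_rot: [[-0.951, 0.309, -0.001], [0.309, 0.951, 0.0], [0.001, -0.0, -1.0]]
force: [-0.3, 1.0, -0.4]
opening: 0.02
grasp_force: 0.0
```

```bash
python3 - <<'E'
from h import *
from rig import *
import cv2
go(-.09,0,.1)
for n,(u,v,w,h) in dict(side=(200,90,200,180),top=(250,145,135,110)).items():
    c=capture(n);cv2.imwrite(f"pics/{n}1.png",cv2.resize(c["image"][v:v+h,u:u+w,::-1],None,fx=3,fy=3))
E
```

```text
t 1.35 lid [-89.9   0.7] tip 149.9 F [-0.6  0.9] -0.4 op 0.02
shift [-0.    -0.002  0.166] turn [-0.    -0.002 -0.006]
```

View pics/side1.png

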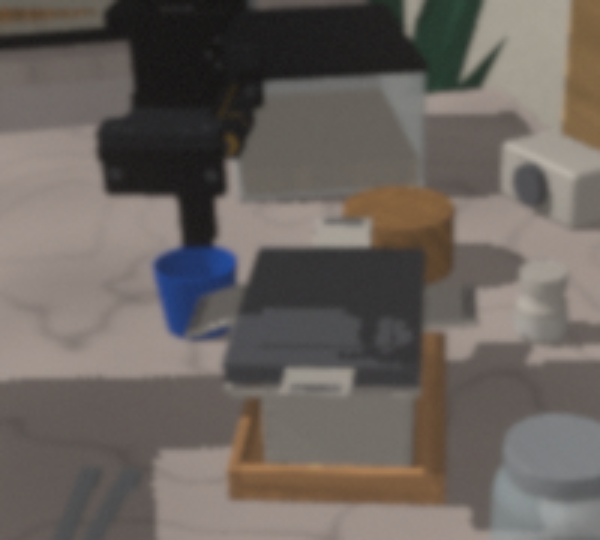

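The finger hangs above the near clip, its tip at about (197,243) px in the crop; the clip is open below it. Descending.

Call:
step_arm([
  [0,0,0.05,0,0,0,1],
  [0,0,0.09,0,0,0,1],
  [0,0,0.12,0,0,0,1],
  [0,0,0.14,0,0,0,1],
  [0,0,0.16,0,0,0,1],
])

```text
time_s: 1.87
position: [0.4607, 0.0831, 0.1272]
tcp_rot: [[-0.953, 0.303, -0.0], [0.303, 0.953, 0.0], [0.0, -0.0, -1.0]]
force: [0.7, 0.8, -0.6]
opening: 0.007
grasp_force: 0.0
```

Call:
step_arm([
  [0,0,0.02,0,0,0,1],
  [0,0,0.04,0,0,0,1],
  [0,0,0.06,0,0,0,1],
  [0,0,0.08,0,0,0,1],
])

```text
time_s: 2.2
position: [0.4611, 0.0821, 0.1032]
tcp_rot: [[-0.952, 0.305, -0.0], [0.305, 0.952, 0.0], [0.0, 0.0, -1.0]]
force: [-0.1, 1.0, 0.9]
opening: 0.007
grasp_force: 0.4
```

Call:
step_arm([
  [-0.01,0,0.01,0,0,0,1],
  [-0.015,0,0.03,0,0,0,1],
  [-0.02,0,0.045,0,0,0,1],
])

```text
time_s: 2.45
position: [0.4666, 0.0801, 0.0894]
tcp_rot: [[-0.952, 0.305, -0.001], [0.305, 0.952, 0.0], [0.001, -0.0, -1.0]]
force: [-1.2, 0.0, 1.0]
opening: 0.009
grasp_force: 0.5
```

Call:
step_arm([
  [-0.004,0,0,0,0,0,1],
  [-0.008,0,0,0,0,0,1],
])

```text
time_s: 2.62
position: [0.4692, 0.0794, 0.0896]
tcp_rot: [[-0.952, 0.305, -0.001], [0.305, 0.952, -0.0], [0.001, -0.0, -1.0]]
force: [-0.1, 0.0, 0.3]
opening: 0.005
grasp_force: 0.0
```

Call:
step_arm([
  [-0.004,0,0,0,0,0,1],
  [-0.004,0,0,0,0,0,1],
])

```text
time_s: 2.78
position: [0.47, 0.0791, 0.09]
tcp_rot: [[-0.952, 0.305, -0.001], [0.305, 0.952, 0.0], [0.001, -0.0, -1.0]]
force: [-1.2, 1.0, -1.2]
opening: 0.006
grasp_force: 0.8
```

```bash
python3 -c "from h import *;go(-.09,0,.1)"
```

```text
t 2.7833 lid [-81.5   2. ] tip 65.0 F [-1.4  0.6] -1.2 op 0.01
shift [ 0.029 -0.007 -0.117] turn [-0.    -0.001 -0.001]
```

Call:
step_arm([
  [-0.004,-0.003,0,0,0,0,1],
  [-0.007,-0.006,0,0,0,0,1],
])

```text
time_s: 2.95
position: [0.4698, 0.0776, 0.09]
tcp_rot: [[-0.952, 0.305, -0.004], [0.305, 0.952, 0.001], [0.004, 0.0, -1.0]]
force: [-5.0, 5.1, 1.7]
opening: 0.005
grasp_force: 3.0
```

Call:
step_arm([
  [-0.004,0,0,0,0,0,1],
  [-0.004,0,0,0,0,0,1],
])

```text
time_s: 3.12
position: [0.4697, 0.0774, 0.0899]
tcp_rot: [[-0.952, 0.305, -0.007], [0.305, 0.952, 0.002], [0.007, -0.0, -1.0]]
force: [-5.7, 5.7, 3.4]
opening: 0.006
grasp_force: 3.4
```

Call:
step_arm([
  [-0.004,0,0,0,0,0,1],
  [-0.004,0,0,0,0,0,1],
])

```text
time_s: 3.28
position: [0.4698, 0.0774, 0.0899]
tcp_rot: [[-0.952, 0.305, -0.009], [0.305, 0.952, 0.002], [0.009, -0.001, -1.0]]
force: [-6.8, 5.9, 3.8]
opening: 0.001
grasp_force: 4.3
```

Call:
step_arm([
  [-0.005,0.004,0,0,0,0,1],
  [-0.01,0.004,0,0,0,0,1],
])

```text
time_s: 3.45
position: [0.47, 0.0776, 0.0898]
tcp_rot: [[-0.952, 0.304, -0.016], [0.304, 0.953, 0.002], [0.015, -0.003, -1.0]]
force: [-13.0, 5.9, 11.3]
opening: 0.007
grasp_force: 7.3
```

Call:
step_arm([
  [-0.005,0,0,0,0,0,1],
  [-0.005,0,0,0,0,0,1],
])

```text
time_s: 3.62
position: [0.47, 0.0775, 0.0899]
tcp_rot: [[-0.952, 0.305, -0.018], [0.305, 0.952, 0.003], [0.018, -0.003, -1.0]]
force: [-13.5, 6.0, 10.7]
opening: 0.005
grasp_force: 7.6
```

```bash
python3 - <<'E'
from h import *
from rig import *
import cv2
go(-.0815,0,.065)
for n,(u,v,w,h) in dict(side=(230,110,140,140),top=(250,145,135,110)).items():
    c=capture(n);cv2.imwrite(f"pics/{n}2.png",cv2.resize(c["image"][v:v+h,u:u+w,::-1],None,fx=4,fy=4))
E
```

```text
t 3.6167 lid [-81.    0.4] tip 64.9 F [-14.7   1.6] 10.7 op 0.0
shift [ 0.002 -0.001 -0.   ] turn [-0.004 -0.023 -0.001]
```

View pics/side2.png

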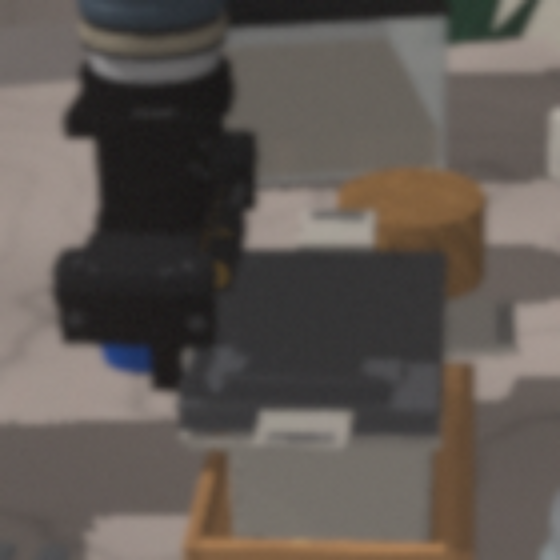

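Call:
step_arm([
  [0.03,0,0,0,0,0,1],
  [0.1,0,0,0,0,0,1],
  [0.12,0,-0.1,0,0,0,1],
  [0.12,0,-0.22,0,0,0,1],
  [0.12,0,-0.3,0,0,0,1],
])

```text
time_s: 4.13
position: [0.4454, 0.0867, 0.1823]
tcp_rot: [[-0.953, 0.304, 0.004], [0.304, 0.953, -0.001], [-0.004, 0.001, -1.0]]
force: [0.2, -0.1, 1.1]
opening: 0.004
grasp_force: 0.0
```

```bash
python3 - <<'E'
from h import *
from rig import *
import cv2
go(.09,0,.155)
a=[]
for n,(u,v,w,h) in dict(side=(230,130,140,130),top=(250,145,140,130)).items():
    c=capture(n);a.append(cv2.resize(c["image"][v:v+h,u:u+w,::-1],None,fx=2.8,fy=2.8,interpolation=cv2.INTER_CUBIC))
cv2.imwrite("pics/b3.png",np.hstack(a))
E
```

```text
t 4.1333 lid [-107.2    1.7] tip 157.3 F [ 0.2 -0.1] 1.1 op 0.0
shift [-0.657 -0.006  0.01 ] turn [ 0.001  0.005 -0.   ]
```

View pics/b3.png

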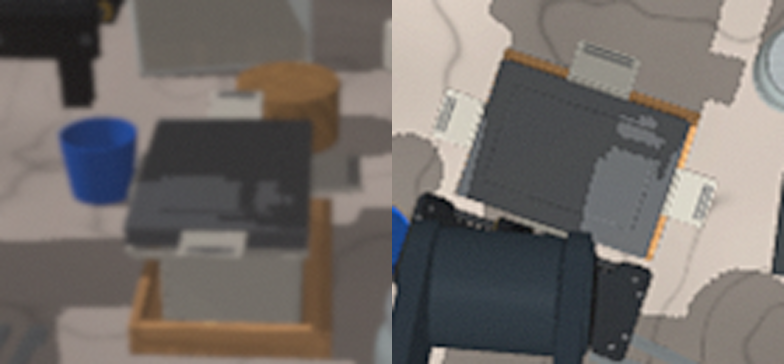

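The near clip no longer sticks out in either view. The light strip at its lid edge, around (515,215) px, I'll check once the arm is clear. Next the far clip.

Call:
step_arm([
  [-0.657,-0.006,0.01,0,0,0,1],
  [-0.657,-0.006,0.01,0,0,0,1],
  [-0.657,-0.006,0.01,0,0,0,1],
  [-0.657,-0.006,0.01,0,0,0,1],
  [-0.657,-0.006,0.01,0,0,0,1],
  [-0.657,-0.006,0.01,0,0,0,1],
  [-0.657,-0.006,0.01,0,0,0,1],
])

```text
time_s: 4.82
position: [0.6332, 0.0238, 0.1758]
tcp_rot: [[-0.952, 0.306, 0.001], [0.306, 0.952, -0.0], [-0.001, -0.0, -1.0]]
force: [-1.2, -0.3, -0.1]
opening: 0.006
grasp_force: 0.0
```

```bash
python3 -c "from h import *;go(.091,0,.1)"
```

```text
t 4.8167 lid [90.8 -1.1] tip 150.8 F [-1.1 -0.6] -0.1 op 0.01
shift [-0.     0.004  0.169] turn [-0.     0.001 -0.003]
```

Call:
step_arm([
  [0,0,0.05,0,0,0,1],
  [0,0,0.09,0,0,0,1],
  [0,0,0.12,0,0,0,1],
  [0,0,0.15,0,0,0,1],
  [0,0,0.17,0,0,0,1],
])

```text
time_s: 5.23
position: [0.6311, 0.0252, 0.1251]
tcp_rot: [[-0.953, 0.304, -0.0], [0.304, 0.953, -0.0], [0.0, -0.0, -1.0]]
force: [-0.8, -0.8, 3.2]
opening: 0.005
grasp_force: 1.5
```

Call:
step_arm([
  [0,0,0.02,0,0,0,1],
  [0,0,0.04,0,0,0,1],
  [0,0,0.06,0,0,0,1],
  [0,0,0.08,0,0,0,1],
])

```text
time_s: 5.57
position: [0.632, 0.025, 0.1018]
tcp_rot: [[-0.952, 0.305, 0.001], [0.305, 0.952, -0.0], [-0.001, 0.0, -1.0]]
force: [0.3, 0.1, 1.3]
opening: 0.007
grasp_force: 0.4
```

Call:
step_arm([
  [0.005,0,0.01,0,0,0,1],
  [0.01,0,0.03,0,0,0,1],
  [0.015,0,0.042,0,0,0,1],
])

```text
time_s: 5.82
position: [0.6274, 0.0263, 0.089]
tcp_rot: [[-0.952, 0.305, 0.0], [0.305, 0.952, -0.0], [-0.0, 0.0, -1.0]]
force: [0.2, -0.8, 1.1]
opening: 0.01
grasp_force: 0.3
```

```bash
python3 -c "from h import *;go(.081,0,.064)"
```

```text
t 5.8167 lid [84.6 -0.5] tip 64.0 F [ 0.5 -0.7] 1.1 op 0.01
shift [ 0.012  0.002 -0.   ] turn [ 0.     0.001 -0.001]
```

Call:
step_arm([
  [0.004,0,0,0,0,0,1],
  [0.007,0,0,0,0,0,1],
])

```text
time_s: 5.98
position: [0.6252, 0.0269, 0.0889]
tcp_rot: [[-0.952, 0.305, 0.0], [0.305, 0.952, -0.0], [-0.0, -0.0, -1.0]]
force: [3.4, -0.6, -1.8]
opening: 0.006
grasp_force: 1.4
```

Call:
step_arm([
  [0.004,0,0,0,0,0,1],
  [0.004,0,0,0,0,0,1],
])

```text
time_s: 6.15
position: [0.6251, 0.0271, 0.0895]
tcp_rot: [[-0.952, 0.305, 0.002], [0.305, 0.952, -0.001], [-0.002, 0.0, -1.0]]
force: [3.3, -2.2, -3.4]
opening: 0.002
grasp_force: 2.1
```

Call:
step_arm([
  [0.004,0,0,0,0,0,1],
  [0.004,0,0,0,0,0,1],
])

```text
time_s: 6.32
position: [0.6249, 0.0271, 0.0898]
tcp_rot: [[-0.952, 0.305, 0.005], [0.305, 0.952, -0.001], [-0.005, 0.0, -1.0]]
force: [6.8, -2.1, -4.3]
opening: 0.003
grasp_force: 3.0
```

Call:
step_arm([
  [0.004,0,0,0,0,0,1],
  [0.004,0,0,0,0,0,1],
])

```text
time_s: 6.48
position: [0.6248, 0.0272, 0.0899]
tcp_rot: [[-0.952, 0.305, 0.007], [0.305, 0.952, -0.002], [-0.007, 0.001, -1.0]]
force: [7.8, -1.5, -4.7]
opening: 0.006
grasp_force: 3.8
```

```bash
python3 -c "from h import *;go(.081,0,.064)"
```

```text
t 6.4833 lid [81.8 -0.5] tip 64.9 F [7.9 0.9] -4.7 op 0.01
shift [0.003 0.002 0.003] turn [ 0.001  0.009 -0.001]
```

Call:
step_arm([
  [0.006,0,0,0,0,0,1],
  [0.01,0,0,0,0,0,1],
])

```text
time_s: 6.65
position: [0.6243, 0.0273, 0.0904]
tcp_rot: [[-0.952, 0.305, 0.013], [0.305, 0.952, -0.003], [-0.013, 0.001, -1.0]]
force: [11.5, -4.7, -7.1]
opening: 0.005
grasp_force: 6.3
```

Call:
step_arm([
  [-0.03,0,0,0,0,0,1],
  [-0.1,0,0,0,0,0,1],
  [-0.12,0,-0.1,0,0,0,1],
  [-0.12,0,-0.22,0,0,0,1],
  [-0.12,0,-0.34,0,0,0,1],
  [-0.12,0.1,-0.4,0,0,0,1],
  [-0.12,0.2,-0.4,0,0,0,1],
  [-0.12,0.3,-0.4,0,0,0,1],
])

```text
time_s: 7.32
position: [0.6806, 0.1045, 0.2121]
tcp_rot: [[-0.952, 0.306, 0.001], [0.306, 0.952, 0.001], [-0.0, 0.001, -1.0]]
force: [-0.2, -0.0, -0.7]
opening: 0.001
grasp_force: 0.0
```

```bash
python3 - <<'E'
from h import *
from rig import *
import cv2
go(0,.115,.15)
a=[]
for n,(u,v,w,h) in dict(side=(230,130,140,130),top=(250,145,140,130)).items():
    c=capture(n);a.append(cv2.resize(c["image"][v:v+h,u:u+w,::-1],None,fx=2.8,fy=2.8,interpolation=cv2.INTER_CUBIC))
cv2.imwrite("pics/b4.png",np.hstack(a))
E
```

```text
t 7.3167 lid [111.4  90.2] tip 187.1 F [-0.2 -0.1] -0.7 op 0.0
shift [0.372 0.082 0.124] turn [ 0.001  0.001 -0.003]
```

View pics/b4.png

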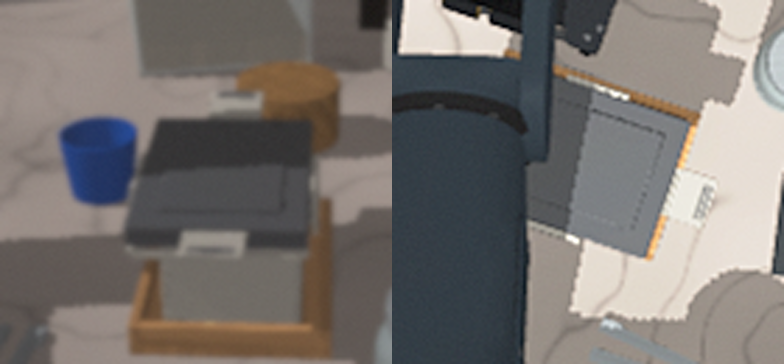

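Both wide clips now hang flat: only a thin light strip, a few px wide, shows along the far edge around (590,88) and the near edge around (550,232). The left and right clips are still out. Now the left one.

Call:
step_arm([
  [0.372,0.092,0.12,0,0,0,1],
  [0.372,0.092,0.12,0,0,0,1],
  [0.372,0.092,0.12,0,0,0,1],
  [0.372,0.092,0.12,0,0,0,1],
  [0.372,0.092,0.12,0,0,0,1],
])

```text
time_s: 7.83
position: [0.5787, 0.1647, 0.1724]
tcp_rot: [[-0.953, 0.302, -0.007], [0.303, 0.953, -0.001], [0.006, -0.003, -1.0]]
force: [0.3, -0.5, 0.8]
opening: 0.006
grasp_force: 0.0
```

```bash
python3 -c "from h import *;go(0,.118,.1)"
```

```text
t 7.8333 lid [ -3.9 116.5] tip 147.4 F [ 0.5 -0.4] 0.8 op 0.01
shift [-0.014  0.005  0.158] turn [-0.004 -0.008  0.002]
```

Call:
step_arm([
  [0,0.003,0.05,0,0,0,1],
  [0,0.003,0.09,0,0,0,1],
  [0,0.003,0.12,0,0,0,1],
  [0,0.003,0.15,0,0,0,1],
  [0,0.003,0.17,0,0,0,1],
])

```text
time_s: 8.25
position: [0.5838, 0.1645, 0.1215]
tcp_rot: [[-0.952, 0.306, 0.0], [0.306, 0.952, 0.0], [-0.0, 0.0, -1.0]]
force: [0.9, -0.8, 2.0]
opening: 0.002
grasp_force: 0.9
```

Call:
step_arm([
  [0,0,0.02,0,0,0,1],
  [0,0,0.04,0,0,0,1],
  [0,0,0.06,0,0,0,1],
  [0,0,0.075,0,0,0,1],
])

```text
time_s: 8.58
position: [0.5829, 0.1649, 0.0992]
tcp_rot: [[-0.952, 0.305, -0.001], [0.305, 0.952, 0.0], [0.001, -0.0, -1.0]]
force: [0.3, 0.4, 0.1]
opening: 0.006
grasp_force: 0.3
```

```bash
python3 -c "from h import *;go(0,.114,.064)"
```

```text
t 8.5833 lid [1.00e-01 1.18e+02] tip 74.2 F [0.1 0.4] 0.1 op 0.01
shift [ 0.    -0.013  0.034] turn [-0.    -0.001 -0.001]
```

Call:
step_arm([
  [0,-0.005,0.01,0,0,0,1],
  [0,-0.01,0.025,0,0,0,1],
  [0,-0.013,0.034,0,0,0,1],
])

```text
time_s: 8.83
position: [0.582, 0.1612, 0.0894]
tcp_rot: [[-0.952, 0.305, 0.0], [0.305, 0.952, 0.0], [-0.0, 0.0, -1.0]]
force: [0.5, 1.2, 1.6]
opening: 0.003
grasp_force: 0.9
```

Call:
step_arm([
  [0,-0.003,0,0,0,0,1],
  [0,-0.006,0,0,0,0,1],
])

```text
time_s: 9.0
position: [0.5814, 0.1597, 0.0896]
tcp_rot: [[-0.952, 0.305, 0.0], [0.305, 0.952, 0.001], [0.0, 0.001, -1.0]]
force: [1.8, 1.7, -2.3]
opening: 0.008
grasp_force: 1.0
```

Call:
step_arm([
  [0,-0.003,0,0,0,0,1],
  [0,-0.006,0,0,0,0,1],
])

```text
time_s: 9.17
position: [0.5808, 0.1578, 0.0898]
tcp_rot: [[-0.952, 0.305, -0.0], [0.305, 0.952, 0.0], [0.0, 0.0, -1.0]]
force: [1.8, 3.1, -0.6]
opening: 0.006
grasp_force: 1.7
```

Call:
step_arm([
  [0,-0.004,0,0,0,0,1],
  [0,-0.004,0,0,0,0,1],
])

```text
time_s: 9.33
position: [0.5808, 0.1575, 0.09]
tcp_rot: [[-0.952, 0.306, 0.001], [0.306, 0.952, 0.002], [-0.001, 0.002, -1.0]]
force: [0.6, 5.2, -1.2]
opening: 0.008
grasp_force: 2.5
```

```bash
python3 -c "from h import *;go(0,.109,.064)"
```

```text
t 9.3333 lid [  0.3 110.3] tip 65.0 F [-1.   5.2] -1.2 op 0.01
shift [ 0.001 -0.004  0.003] turn [ 0.003  0.001 -0.002]
```

Call:
step_arm([
  [0,-0.005,0,0,0,0,1],
  [0,-0.009,0,0,0,0,1],
])

```text
time_s: 9.5
position: [0.5806, 0.1564, 0.0902]
tcp_rot: [[-0.952, 0.307, 0.003], [0.307, 0.952, 0.004], [-0.001, 0.005, -1.0]]
force: [2.0, 13.9, -0.5]
opening: 0.007
grasp_force: 6.5
```

Call:
step_arm([
  [0,-0.005,0,0,0,0,1],
  [0,-0.009,0,0,0,0,1],
])

```text
time_s: 9.67
position: [0.5807, 0.1558, 0.0906]
tcp_rot: [[-0.951, 0.308, 0.006], [0.308, 0.951, 0.008], [-0.003, 0.009, -1.0]]
force: [3.3, 19.5, -1.4]
opening: 0.007
grasp_force: 9.5
```

```bash
python3 -c "from h import *;go(0,.109,.064)"
```

```text
t 9.6667 lid [  0.7 108.7] tip 65.6 F [-2.8 19.6] -1.4 op 0.01
shift [0.002 0.001 0.005] turn [ 0.012  0.004 -0.005]
```

Call:
step_arm([
  [0,0.03,0,0,0,0,1],
  [0,0.09,0,0,0,0,1],
  [0,0.09,-0.1,0,0,0,1],
  [0,0.09,-0.22,0,0,0,1],
  [0,0.09,-0.33,0,0,0,1],
  [0,0.09,-0.33,0,0,0,1],
])

```text
time_s: 10.17
position: [0.591, 0.1773, 0.1957]
tcp_rot: [[-0.953, 0.304, 0.013], [0.304, 0.953, 0.0], [-0.012, 0.004, -1.0]]
force: [0.9, -0.5, 0.3]
opening: 0.001
grasp_force: 0.0
```

```bash
python3 -c "from h import *;go(0,-.118,.155)"
```

```text
t 10.1667 lid [  3.9 132.3] tip 170.7 F [ 1.  -0.2] 0.3 op 0.0
shift [ 0.014 -0.835  0.049] turn [ 0.005  0.015 -0.   ]
```

Call:
step_arm([
  [0,-0.835,0.02,0,0,0,1],
  [0,-0.835,0.02,0,0,0,1],
  [0,-0.835,0.02,0,0,0,1],
  [0,-0.835,0.02,0,0,0,1],
  [0,-0.835,0.02,0,0,0,1],
  [0,-0.835,0.02,0,0,0,1],
  [0,-0.835,0.02,0,0,0,1],
  [0,-0.835,0.02,0,0,0,1],
])

```text
time_s: 10.83
position: [0.5097, -0.0639, 0.1826]
tcp_rot: [[-0.951, 0.31, -0.001], [0.31, 0.951, -0.0], [0.001, -0.001, -1.0]]
force: [0.2, 0.5, 0.7]
opening: 0.006
grasp_force: 0.0
```

```bash
python3 -c "from h import *;go(0,-.118,.1)"
```

```text
t 10.8333 lid [  -0.2 -122.2] tip 157.6 F [0.  0.6] 0.7 op 0.01
shift [-0.001  0.014  0.192] turn [-0.001 -0.001 -0.007]
```

Call:
step_arm([
  [0,0.003,0.05,0,0,0,1],
  [0,0.003,0.09,0,0,0,1],
  [0,0.003,0.12,0,0,0,1],
  [0,0.003,0.15,0,0,0,1],
  [0,0.003,0.17,0,0,0,1],
])

```text
time_s: 11.25
position: [0.5108, -0.0595, 0.1308]
tcp_rot: [[-0.953, 0.303, -0.001], [0.303, 0.953, 0.0], [0.001, -0.0, -1.0]]
force: [-0.5, -0.2, 0.9]
opening: 0.006
grasp_force: 0.3
```

```bash
python3 -c "from h import *;go(0,-.118,.075)"
```

```text
t 11.25 lid [  -0.4 -117.7] tip 105.8 F [-0.4 -0.3] 0.9 op 0.01
shift [-0.002 -0.001  0.103] turn [-0.    -0.002  0.001]
```

Call:
step_arm([
  [0,0,0.025,0,0,0,1],
  [0,0,0.05,0,0,0,1],
  [0,0,0.075,0,0,0,1],
  [0,0,0.095,0,0,0,1],
])

```text
time_s: 11.58
position: [0.5112, -0.0605, 0.1026]
tcp_rot: [[-0.952, 0.305, 0.0], [0.305, 0.952, -0.0], [-0.0, -0.0, -1.0]]
force: [-0.7, -0.8, 0.1]
opening: 0.007
grasp_force: 0.3
```

Call:
step_arm([
  [0,0.005,0.01,0,0,0,1],
  [0,0.01,0.025,0,0,0,1],
  [0,0.013,0.036,0,0,0,1],
])

```text
time_s: 11.83
position: [0.5123, -0.0567, 0.092]
tcp_rot: [[-0.952, 0.305, -0.0], [0.305, 0.952, -0.0], [0.0, -0.0, -1.0]]
force: [-0.4, -0.8, 0.7]
opening: 0.007
grasp_force: 0.3
```

Call:
step_arm([
  [0,0.003,0,0,0,0,1],
  [0,0.006,0,0,0,0,1],
])

```text
time_s: 12.0
position: [0.5126, -0.055, 0.0923]
tcp_rot: [[-0.952, 0.305, -0.0], [0.305, 0.952, -0.0], [0.0, -0.0, -1.0]]
force: [-0.2, 0.1, 0.1]
opening: 0.004
grasp_force: 0.3
```

Call:
step_arm([
  [0,0.003,0,0,0,0,1],
  [0,0.006,0,0,0,0,1],
])

```text
time_s: 12.17
position: [0.5133, -0.0533, 0.0926]
tcp_rot: [[-0.952, 0.305, 0.0], [0.305, 0.952, -0.0], [-0.0, -0.0, -1.0]]
force: [-1.3, -0.8, -1.3]
opening: 0.009
grasp_force: 0.5
```

Call:
step_arm([
  [0,0.004,0,0,0,0,1],
  [0,0.004,0,0,0,0,1],
])

```text
time_s: 12.33
position: [0.5137, -0.0523, 0.0926]
tcp_rot: [[-0.953, 0.304, 0.0], [0.304, 0.953, -0.0], [-0.0, -0.0, -1.0]]
force: [-0.9, -1.7, -1.2]
opening: 0.005
grasp_force: 0.6
```

```bash
python3 -c "from h import *;go(0,-.109,.064)"
```

```text
t 12.3333 lid [ 1.000e-01 -1.099e+02] tip 67.6 F [-0.4 -1.9] -1.2 op 0.0
shift [0.    0.003 0.012] turn [-0.     0.    -0.001]
```

Call:
step_arm([
  [0,0.004,0,0,0,0,1],
  [0,0.004,0,0,0,0,1],
])

```text
time_s: 12.5
position: [0.514, -0.0512, 0.0925]
tcp_rot: [[-0.953, 0.305, 0.0], [0.305, 0.953, -0.0], [-0.0, -0.0, -1.0]]
force: [-0.3, -1.3, -1.3]
opening: 0.004
grasp_force: 1.0
```

Call:
step_arm([
  [0,0.004,0,0,0,0,1],
  [0,0.004,0,0,0,0,1],
])

```text
time_s: 12.67
position: [0.5144, -0.05, 0.0924]
tcp_rot: [[-0.952, 0.305, -0.0], [0.305, 0.952, -0.0], [-0.0, -0.0, -1.0]]
force: [-0.7, -2.1, -0.8]
opening: 0.007
grasp_force: 1.1
```

Call:
step_arm([
  [0,0.004,0,0,0,0,1],
  [0,0.004,0,0,0,0,1],
])

```text
time_s: 12.83
position: [0.5148, -0.0487, 0.0924]
tcp_rot: [[-0.952, 0.305, -0.0], [0.305, 0.952, 0.0], [0.0, 0.0, -1.0]]
force: [-0.2, -2.4, -1.6]
opening: 0.007
grasp_force: 0.9
```

Call:
step_arm([
  [0,0.004,0,0,0,0,1],
  [0,0.004,0,0,0,0,1],
])

```text
time_s: 13.0
position: [0.5152, -0.0474, 0.0925]
tcp_rot: [[-0.952, 0.305, 0.0], [0.305, 0.952, 0.0], [-0.0, 0.0, -1.0]]
force: [0.3, -1.2, -0.4]
opening: 0.0
grasp_force: 0.7
```

```bash
python3 -c "from h import *;go(0,-.109,.064)"
```

```text
t 13.0 lid [ 1.000e-01 -1.048e+02] tip 67.5 F [ 0.6 -1.1] -0.4 op 0.0
shift [ 0.    -0.014  0.012] turn [ 0.     0.    -0.001]
```

```bash
python3 - <<'E'
from rig import *
import cv2
import numpy as np
c=capture("side");cv2.imwrite("pics/s5.png",cv2.resize(c["image"][130:260,220:380,::-1],None,fx=4.5,fy=4.5,interpolation=cv2.INTER_CUBIC))
E
```

```text
(no output)
```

View pics/s5.png

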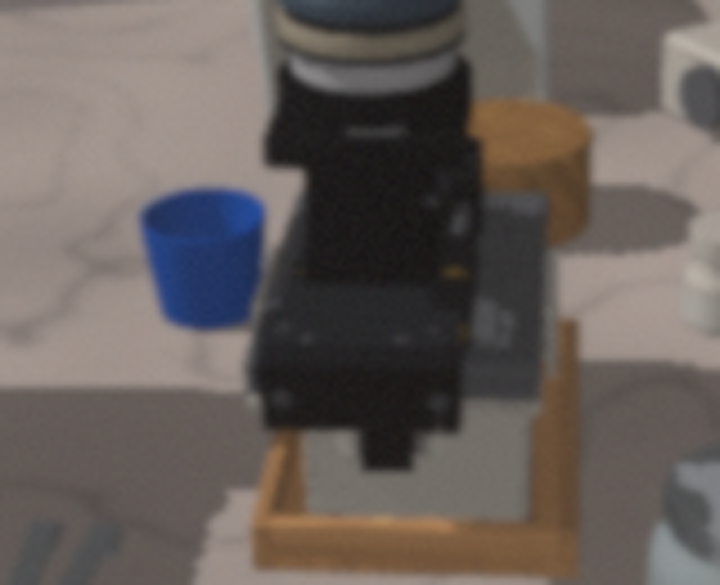

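The flap shows as light slivers either side of the fingertip at about (350,445) px, so the finger is still on the clip. I'll keep pressing.

Call:
step_arm([
  [0,0.004,0.004,0,0,0,1],
  [0,0.004,0.008,0,0,0,1],
])

```text
time_s: 13.22
position: [0.5156, -0.0474, 0.0909]
tcp_rot: [[-0.953, 0.303, 0.0], [0.303, 0.953, -0.002], [-0.001, -0.002, -1.0]]
force: [-3.2, -6.5, 9.7]
opening: 0.005
grasp_force: 4.4
```

Call:
step_arm([
  [0,0.004,0,0,0,0,1],
  [0,0.004,0,0,0,0,1],
])

```text
time_s: 13.38
position: [0.5158, -0.0471, 0.0911]
tcp_rot: [[-0.953, 0.303, 0.0], [0.303, 0.953, -0.003], [-0.001, -0.003, -1.0]]
force: [-3.3, -9.2, 7.8]
opening: 0.004
grasp_force: 5.7
```

Call:
step_arm([
  [0,0.004,0,0,0,0,1],
  [0,0.004,0,0,0,0,1],
])

```text
time_s: 13.55
position: [0.5159, -0.0468, 0.0913]
tcp_rot: [[-0.953, 0.302, -0.0], [0.302, 0.953, -0.004], [-0.001, -0.004, -1.0]]
force: [-6.2, -12.2, 9.3]
opening: 0.003
grasp_force: 7.7
```

```bash
python3 -c "from h import *;go(0,-.109,.064)"
```

```text
t 13.55 lid [   0.6 -104. ] tip 66.3 F [ -2.2 -13.5] 9.3 op 0.0
shift [ 0.002 -0.017  0.008] turn [-0.006  0.001  0.002]
```

Call:
step_arm([
  [0,-0.03,0,0,0,0,1],
  [0,-0.09,0,0,0,0,1],
  [0,-0.09,-0.1,0,0,0,1],
  [0,-0.09,-0.22,0,0,0,1],
  [0,-0.09,-0.34,0,0,0,1],
  [0.1,-0.2,-0.45,0,0,0,1],
  [0.1,-0.33,-0.45,0,0,0,1],
  [0.1,-0.46,-0.45,0,0,0,1],
])

```text
time_s: 14.22
position: [0.4464, -0.1619, 0.2273]
tcp_rot: [[-0.953, 0.301, 0.004], [0.301, 0.953, -0.001], [-0.004, 0.0, -1.0]]
force: [1.1, -0.8, -0.8]
opening: 0.002
grasp_force: 0.0
```

Call:
step_arm([
  [0,-0.14,0,0,0,0,1],
  [0,-0.27,0,0,0,0,1],
  [0,-0.4,0,0,0,0,1],
  [0,-0.4,0,0,0,0,1],
])

```text
time_s: 14.55
position: [0.4099, -0.2841, 0.2255]
tcp_rot: [[-0.95, 0.311, 0.003], [0.311, 0.95, -0.005], [-0.005, -0.004, -1.0]]
force: [0.2, 0.4, -0.0]
opening: 0.001
grasp_force: 0.0
```

```bash
python3 - <<'E'
from h import *
from rig import *
import cv2
go(0,.115,.15)
a=[]
for n,(u,v,w,h) in dict(side=(240,150,115,120),top=(262,145,115,120)).items():
    c=capture(n);a.append(cv2.resize(c["image"][v:v+h,u:u+w,::-1],None,fx=3.4,fy=3.4,interpolation=cv2.INTER_CUBIC))
cv2.imwrite("pics/b6.png",np.hstack(a))
E
```

```text
t 14.55 lid [ -28.3 -362.3] tip 200.5 F [0.  0.5] -0.0 op 0.0
shift [-0.082  1.592  0.162] turn [-0.005  0.006 -0.009]
```

View pics/b6.png

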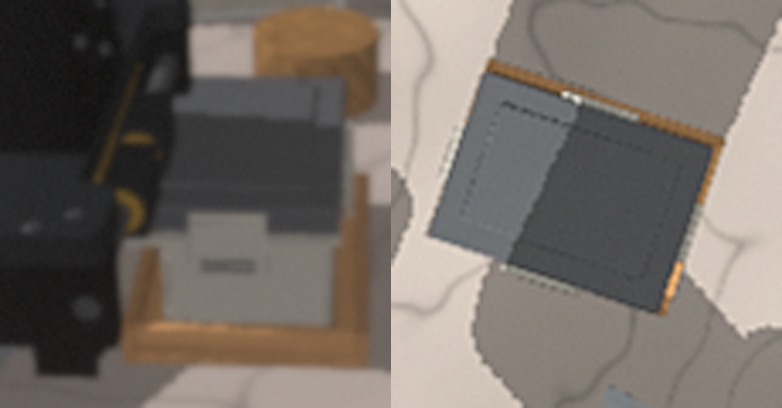

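All four clips hang flat. The top view shows only thin strips at the edges: (450,150), (600,103), (695,225) and (540,280) px. The side view shows the right clip hanging down at (228,245) px. The arm is clear, so I'm handing in.

```bash
python3 -c "
from rig import *
print(hand_in())"
```

```text
the job is handed in; nothing more can be done
None
```

I folded down and pressed in all four clips, near and far first, then left and right; they look flat in the final pictures, the highest force I read was about 20 N, and I handed the job in at about 15 s.

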